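# Lay the breakfast tray for a boiled egg and coffee

### The arm

A 7-joint arm with a two-finger parallel gripper is mounted at the origin on a cart in front of the work surface, level with it; the furniture and walls round the work are solid. World frame = base frame: x ahead of the robot, y to its left, z up, the work surface at z = 0. Lengths are in m, angles in rad, forces in N, time in s.
With the tool pointing down it reaches from about 0.425 to 0.925 m from the base axis. Payload 6.8 kg.
Tool frame: the origin (TCP) lies at the very end of the fingers, on their centre line; the grasp point (between the pads) lies 19 mm behind it; z points along the fingers, y is the line along which they close (so a half turn about z gives the same grasp; the last joint's range is limited). The gripper opens to 85 mm and grips with 20 to 120 N. Pads are 22 mm wide; open, the fingers measure 114 mm over their backs; the gripper's body (76 mm by 85 mm) begins 54 mm behind the grasp point. The pads swing forward as they close: fully open they stand 13 mm farther back than shut.
Start: joints at [1.092, 0.477, 0.022, 1.555, -0.011, 1.109, -0.083], TCP at [0.245, -0.629, 0.231] pointing down, gripper open.
Joint ranges: [-2.96, 2.96], [-0.34, 2.1], [-1.41, 1.46], [0.24, 2.44], [-1.37, 4.51], [0.17, 1.92], [-2.96, 2.96]. Speed limits (rad/s): [2.39, 2.39, 3.14, 3.14, 3.14, 3.14, 3.14].

### API

Orientations are given as a rotation vector (axis times angle).
In Python, from bench import r gives the robot as it stands.
- The arm moves only by the tool play_rows, never from a script. Its argument "targets" is text: rows parted by semicolons, each of 5 numbers parted by spaces: the closure, from -1 (fully open) to 1 (shut), then the shift along the tool's x, y, z in m, then the turn about the tool's z in rad. In form: gripper dx dy dz spin; .... A call has 1 to 8 rows; each row is the pose to reach, as a shift and turn from the pose commanded when the call began, along the tool's axes at that moment; what a row does not reach only later rows make up. A row lasts 1/12 s, in which the tool goes at most 41.7 mm and 7.16 degrees, less where a joint would pass 70% of its speed; a pose out of reach is approached as far as the arm can. A call with a gripper value outside its range is refused whole. The fingers move at their own pace and stop on an object; "squeeze" is the grip in N (left out, the last holds). Time passes only in rows, so rows that repeat a pose let the fingers close. It gives the time, the measured TCP pose, the force, the opening and the grip force at its end, in the units of the state.
- r.get_obs(): the state, without advancing time (a new reading comes with each control period).
- r.grab_frame(name): name is "side" or "top" or "wrist"; returns the picture (400x640x3 uint8, red, green, blue); there is no depth.
- r.camera_info(name): a dict with "fov_y" (degrees; the focal length in pixels is half the picture's height over the tangent of half this angle, whatever the lens; pixels are square), "cx", "cy" (the principal point, pixels), "k1" (the pictures are not rectified: a ray, as slopes to the right and down, at radius r is drawn at 1 + k1 r^2 times it, then the intrinsics apply), "position" and "rotation" of the camera in the world. Camera axes: x right, y down, z forward; pixel columns grow to the right and rows downward; lengths in m; the calibration is good to about 2 mm. A picture is of the moment at which its call begins: read the wrist's pose just before it. camera_info takes no time and is no camera call; for the wrist camera it gives the pose at the moment of the call.
- r.hand_in(): hands the job in; it is judged then, once.
The state is a dict: "clock": time; "joints": joint angles; "qvel": joint speeds; "tau": joint torques, N m; "tcp_pos": TCP position; "orientation": TCP orientation; "contact_force": force on the tool from outside, world axes, zero at the start; "moment": the same for the moment, N m; "grip_width": finger opening in m; "gripper_force": force on a finger pad.
Only numpy, scipy, OpenCV 4.12 (cv2) and the standard library are available. Lean on these libraries where they do the work, as an engineer would, in place of code of your own. Each camera call takes 0.05 s, during which the arm holds its last target. There are 200 camera calls.

### The job

Lay the breakfast tray for someone who will eat from your side of it: stand the egg cup in the middle of the plate and lower the egg gently into the egg cup, pointed end up; stand the coffee cup in the middle of its saucer with its handle to the right; and lay the spoon between plate and saucer, about midway and straight, handle towards you, flat on the tray. Leave the plate and saucer where they are on the tray, and do not disturb the honey jar.

Things in the scene. Friction and masses are not known exactly. Their poses are not given: they have to be found in the camera images.
- tray: Fixed wooden tray, 250 (x) by 370 (y) mm, origin under its middle. Its x axis points away from the robot (the eater sits on the -x side), its y axis to the left, so its right is -y. Floor top 8 mm above the origin; rails 22 mm high and 10 mm thick round the edge; at each y end a steel carrying handle up to 50 mm high. Turned by up to 0.1 rad.
- plate: White side plate, 140 mm across, rim 14 mm high, loose on one half of the tray (left or right), its centre about 100 mm from the tray's middle. Origin: centre of its underside. Flat inner floor of radius 44 mm, 5 mm above the origin, then sloping up to the rim. Its axes are parallel to the tray's.
- saucer: White saucer, 115 mm across, rim 13 mm high, loose on the other half of the tray, its centre about 100 mm from the tray's middle. Origin: centre of its underside. Flat inner floor of radius 29 mm, 5 mm above the origin, then sloping up to the rim. Its axes are parallel to the tray's.
- egg_cup: White egg cup, 48 mm high on a round foot 38 mm across; above 34 mm its outside is almost straight, 41 to 43 mm across (grasp it there). Origin: centre of its underside, z up. The bowl is open at the top, 37 mm inside; an egg rests on its rim.
- egg: Brown hen's egg (hard-boiled), 57 mm high, 44 mm across at its widest, 22 mm above the origin; 60 g. Origin: the tip of the blunt end; z points to the pointed end. It stands blunt end down in a hole of the egg rack, its origin about 14 mm above the worktop. In the egg cup it sits with its origin about 39 mm above the egg cup's origin.
- egg_rack: Fixed wooden egg rack, 114 by 114 mm, 20 mm high, with 2 by 2 round holes of 30 mm, 57 mm apart; three are empty. Origin: centre of its underside.
- mug: White espresso cup, brown inside, 51 mm high, 62 mm across the body at the rim and 43 mm across the foot, with one handle. Origin: centre of the underside of the whole outline, handle included: the round body's axis lies at y = +14.5 mm in its frame, the handle points to -y and ends at y = -46 mm. z up. Grasp the body across x, near the rim.
- spoon: Steel egg spoon, 128 mm long, along its x axis. Origin: under the middle of the bowl (26 mm wide, at the +x end); the spoon reaches from x = -113 mm (end of the handle) to x = +13 mm. The handle is straight, 9 mm wide, 4.5 mm thick, its top 8.5 mm above the surface, from x = -105 to -35 mm; grasp it at x = -55 mm. Lies flat on the worktop. (A fork at the back is not needed.)
- honey_jar: Jar of honey with a red lid, 65 mm across, 100 mm high, loose bystander on the right; origin: centre of its underside.
There are look-alikes about, which are no part of the job. What is shaped like the egg_cup but black or yellow is not meant.

How it is judged:
At the end, for the whole second after the job is handed in: All released, at rest: egg cup upright on plate within 18 mm of its middle; egg upright in it (0.35 rad); coffee cup upright on saucer, 13 mm, handle to tray's right (0.45 rad); spoon flat on tray, bowl within 22 mm of tray's centre line, 8 to 88 mm behind its middle, straight (0.26 rad) (horizontal distance between egg_cup and plate below 0.018 m and z of egg_cup in the frame of plate between 0.001 and 0.009 m and angle between each of egg_cup, mug's own z axis and vertical below 0.12 rad and horizontal distance between egg and egg_cup below 0.01 m and z of egg in the frame of egg_cup between 0.033 and 0.045 m and angle between egg's own z axis and vertical below 0.35 rad and x of mug in the frame of saucer between -0.014 and 0.014 m and y of mug in the frame of saucer between -0.0275 and -0.0015 m and z of mug in the frame of saucer between 0.001 and 0.009 m and angle between the y axis of mug and the y axis of tray, either way round below 0.45 rad and y of spoon in the frame of tray between -0.022 and 0.022 m and x of spoon in the frame of tray between 0.008 and 0.088 m and z of spoon in the frame of tray between 0.004 and 0.012 m and angle between spoon's own z axis and vertical below 0.1 rad and angle between the x axis of spoon and the x axis of tray, either way round below 0.26 rad and linear speed of each of egg_cup, egg, mug, spoon below 0.02 m/s); the robot touches nothing.
It fails at once if the egg is dropped (falls free at over 0.6 m/s, about 2 cm) (contact force between egg and the fingers below 0.05 N and contact force between egg and anything else below 0.05 N and linear speed of egg above 0.6 m/s).
It fails at once if the egg is banged or pressed into its cup (over 25 N) (contact force between egg and egg_cup above 25 N).
It fails at once if the plate or the saucer is pushed more than 25 mm (distance of any of plate, saucer from where it was at the start of the episode above 0.025 m).
It fails at once if the honey jar is disturbed (moved more than 25 mm) (distance of honey_jar from where it was at the start of the episode above 0.025 m).
It also fails if it takes over 109 s, if anything falls off the work surface, if the arm or the gripper's body presses on something with over 40 N, if the wrist force passes 120 N, or if a joint passes its speed limit or range.

## Working session

There is one attempt and no reset: what is moved stays moved. The work goes in short steps, Python scripts to look and compute and a tool call to move; the robot and the scene stay as the last step left them, time stands still between calls to the robot, and variables do not carry over. Pictures are saved under pics/ and viewed, at most 17 in all, crops included, and the job is handed in when it is done.

Besides the shell and the picture viewer there is one more tool, called after ">>>" in YAML: its name, and indented under it one key for each argument. play_rows: Moves the arm, as the interface text tells. Its arguments: {"type":"object","properties":{"targets":{"type":"string"},"squeeze":{"type":"number"}},"required":["targets"]}

```bash
mkdir -p pics; ls; python3 - <<'E'
from bench import r
import cv2
for n in("top","side"):
    cv2.imwrite(f"pics/{n}0.png",r.grab_frame(n)[:,:,::-1]); print(n,r.camera_info(n))
print(r.camera_info("wrist")); print(r.get_obs())
E
```

```text
pics
top {'fov_y': 44.15380845441527, 'cx': 318.2182524806516, 'cy': 194.90280338666437, 'k1': -0.017269935658884926, 'position': array([ 0.27637439, -0.01793123,  1.43370422]), 'rotation': array([-2.12750779,  2.18270685, -0.13531451])}
side {'fov_y': 57.56981709878367, 'cx': 312.7297782249379, 'cy': 203.13248170543812, 'k1': -0.06162752437925156, 'position': array([0.47144117, 0.76860492, 0.78248892]), 'rotation': array([-0.11373916, -2.86935588,  1.25493668])}
{'fov_y': 63.019785875858354, 'cx': 325.0905758031979, 'cy': 200.50139496416026, 'k1': -0.0323144440377675, 'position': array([ 0.31586732, -0.60147501,  0.37358814]), 'rotation': array([ 2.37588474, -1.62406506, -0.25550726])}
{'clock': 0.1, 'joints': array([ 1.09191146,  0.47770995,  0.02236917,  1.55633844, -0.01150043,
        1.10929994, -0.08302363]), 'qvel': array([ 0.00020584, -0.00133309, -0.00060566, -0.0031528 ,  0.00083939,
        0.00105029,  0.00041427]), 'tau': array([ 4.43091631e-03, -5.97758961e+01,  1.61412634e+00, -2.81954920e+01,
        1.29177675e-02,  4.98269001e-03,  7.56016902e-05]), 'tcp_pos': array([ 0.24436854, -0.62864823,  0.23043445]), 'orientation': array([-3.08619377e+00, -5.78919715e-01,  6.69300029e-04]), 'contact_force': array([ 0.36294788,  0.4279825 , -0.29778255]), 'moment': array([ 0.0404451 , -0.00599237,  0.04589712]), 'gripper_force': 0.0, 'grip_width': 0.08542630111249423}
```

View pics/top0.png

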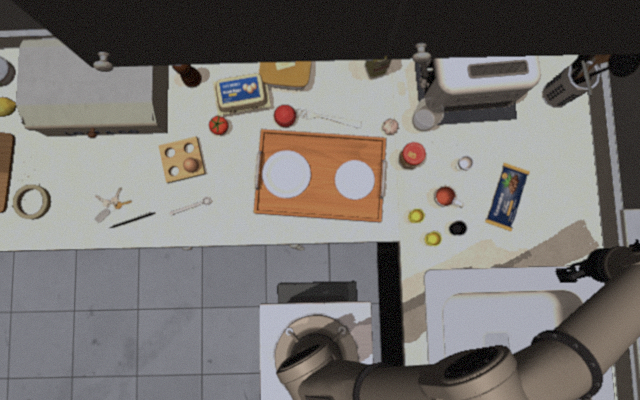

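View pics/side0.png

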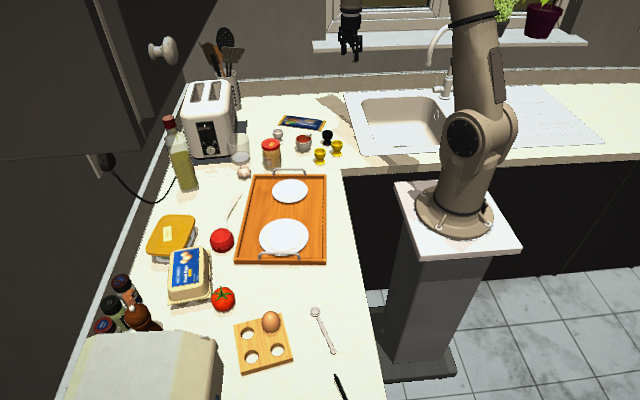

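Plate is on the left (287,174) and saucer on the right (355,180). The white egg cup is at (465,162) and the mug at (446,197) with its handle towards (460,206). The egg is at (191,165), the spoon bowl at (208,201) with its handle to (172,212), and the jar at (413,155).

```bash
cat > h.py <<'E'
from bench import r
import numpy as np, cv2
from scipy.spatial.transform import Rotation as R
def cam(n): 
    c=r.camera_info(n); f=200/np.tan(np.radians(c['fov_y']/2))
    return c,np.array([[f,0,c['cx']],[0,f,c['cy']],[0,0,1]]),np.array([c['k1'],0,0,0,0.]),R.from_rotvec(c['rotation'])
def ray(C,uv,z):
    c,K,D,Q=C
    p=cv2.undistortPoints(np.array(uv,float).reshape(-1,1,2),K,D).reshape(-1,2)
    d=Q.apply(np.c_[p,np.ones(len(p))]); o=c['position']
    return (o+d*((z-o[2])/d[:,2:]))[:,:2]
def proj(C,P):
    c,K,D,Q=C
    X=Q.inv().apply(np.array(P,float).reshape(-1,3)-c['position'])
    return cv2.projectPoints(X,np.zeros(3),np.zeros(3),K,D)[0].reshape(-1,2)
def shot(name):
    C=cam("wrist"); im=r.grab_frame("wrist"); cv2.imwrite(f"pics/{name}.png",im[:,:,::-1]); return C,im
def totool(d): # world displacement -> tool axes now
    return R.from_rotvec(r.get_obs()['orientation']).inv().apply(d)
E
python3 - <<'E'
from h import *
np.set_printoptions(precision=4,suppress=True)
T=cam("top"); S=cam("side")
for n,uv,z in [("plate",(286.5,174),.022),("saucer",(355,180),.021),("tray corners",[(261,131),(386,138),(382,221),(254,213)],.022),("eggcup",(465,162),.048),("mug",(445,196.5),.051),("mughandle",(460,206),.03),("egg",(190.5,165),.05),("spoon bowl,end",[(208,201),(171,212.5)],.006),("jar",(413.5,154),.1),("rack",[(160,145),(198,138),(206,176),(167,183)],.02),("yel",[(416,215),(433,238)],.048),("blk",(458,228),.048),("handles",[(258,165),(384,180)],.05)]:
    print(n,ray(T,uv,z).tolist())
for n,uv,z in [("plate",(284,237),.022),("saucer",(290,190),.021),("eggcup",(278,131),.048),("egg",(271,313),.071),("spoon bowl,end",[(315,311),(334,352)],.006),("jar",(271,145),.1)]:
    print("S",n,ray(S,uv,z).tolist())
C=cam("wrist"); o=r.get_obs(); Q=R.from_rotvec(o['orientation'])
print(Q.as_matrix(), Q.inv().apply(C[0]['position']-o['tcp_pos']), (Q.inv()*C[3]).as_matrix())
E
```

```text
plate [[0.519805533053241, 0.07216951696398691]]
saucer [[0.49720177230801843, -0.12600780053628083]]
tray corners [[0.6497666109829137, 0.14487963574017773], [0.6191559177643962, -0.22108271238871582], [0.3761824877156508, -0.1991648163224956], [0.40862514909742054, 0.16756517858586822]]
eggcup [[0.5369537801310975, -0.4402570989616317]]
mug [[0.43879736598161867, -0.37643116815194577]]
mughandle [[0.4127771273119894, -0.4232953890784474]]
egg [[0.548214031272759, 0.34422389362469075]]
spoon bowl,end [[0.4486932677759725, 0.3037207300547767], [0.4177379956477555, 0.41165358967092824]]
jar [[0.5531831021434486, -0.28370575889031807]]
rack [[0.6162088193018997, 0.442398067750669], [0.6342031706839395, 0.3306292966493721], [0.5203794203685341, 0.3066136579231713], [0.5027458534894123, 0.4201713246032427]]
yel [[0.38878023995545724, -0.29236227141651683], [0.32295004866505284, -0.33679909517281525]]
blk [[0.34909570172411103, -0.4086552397619455]]
handles [[0.5431195732407905, 0.15124477760504623], [0.4905456115641643, -0.20611097018873958]]
S plate [[0.5209216324991442, 0.07984490594200111]]
S saucer [[0.49932082954257617, -0.12188401428985807]]
S eggcup [[0.535974952887871, -0.43970438232369147]]
S egg [[0.5490838046111236, 0.34509242787599215]]
S spoon bowl,end [[0.4510910264296799, 0.3094726021257011], [0.41708159964006997, 0.4140865494335408]]
S jar [[0.5547871112283792, -0.2677605537279588]]
[[ 0.932   0.3624 -0.0007]
 [ 0.3624 -0.932   0.0015]
 [-0.0001 -0.0016 -1.    ]] [ 0.0765  0.0004 -0.1432] [[ 0.0003 -0.953  -0.303 ]
 [ 1.      0.0006 -0.001 ]
 [ 0.0012 -0.303   0.953 ]]
```

>>> play_rows:
  targets: "-1 0.34 -0.07 0.07 0;-1 0.34 -0.07 0.07 0;-1 0.34 -0.07 0.07 0;-1 0.34 -0.07 0.07 0;-1 0.34 -0.07 0.07 0;-1 0.34 -0.07 0.07 0;-1 0.34 -0.07 0.07 0;-1 0.34 -0.07 0.07 0"
  squeeze: 30

```text
clock: 0.77
tcp_pos: [0.5202, -0.4503, 0.1646]
orientation: [-3.087, -0.579, 0.001]
contact_force: [0.3, -0.8, 0.1]
grip_width: 0.0853
gripper_force: 0.0
```

```bash
python3 - <<'E'
from h import *
C,im=shot("w1"); print(r.get_obs()['tcp_pos'],proj(C,[[.5365,-.44,.048],[.44,-.376,.051],r.get_obs()['tcp_pos']]))
E
```

```text
[ 0.52924952 -0.44100199  0.1626399 ] [[320.55439487 171.01855052]
 [212.08493782 247.03916519]
 [313.56446699 236.87824319]]
```

View pics/w1.png

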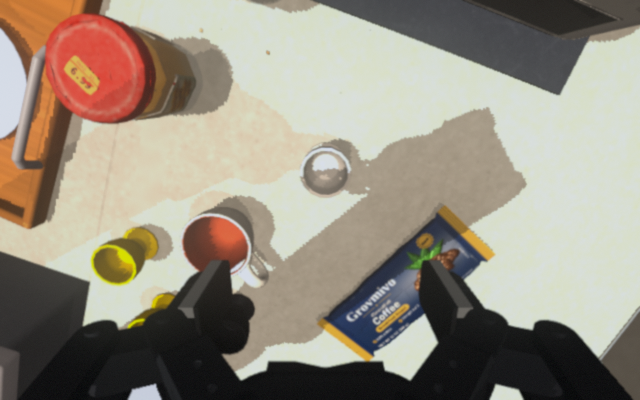

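The egg cup rim is centred at (326,170), with the mug rim at (218,243) and its handle tip at (265,272). Both match the estimates.

```bash
python3 - <<'E'
from h import *
C=cam("wrist"); c=ray(C,(326,170),.048)[0]; m=ray(C,(218,243),.051)[0]; hd=ray(C,(264,272),.03)[0]
o=r.get_obs(); print(c,m,hd,o['tcp_pos'],totool([*c,.02]-o['tcp_pos']))
E
```

```text
[ 0.54873856 -0.43339253] [ 0.45540867 -0.37092081] [ 0.43101435 -0.41689563] [ 0.52924952 -0.44100199  0.1626399 ] [0.02006264 0.00093008 0.14276026]
```

>>> play_rows:
  targets: "-1 0.001 0.002 0.04 0;-1 0.001 0.002 0.08 0;-1 0.001 0.002 0.12 0;-1 0.001 0.002 0.139 0;-1 0.001 0.002 0.139 0;-1 0.001 0.002 0.139 0;1 0.001 0.002 0.139 0;1 0.001 0.002 0.139 0"
  squeeze: 30

```text
clock: 1.48
tcp_pos: [0.5221, -0.4545, 0.029]
orientation: [3.085, 0.578, 0.004]
contact_force: [-0.2, 0.6, -0.3]
grip_width: 0.0639
gripper_force: 0.0
```

>>> play_rows:
  targets: "1 0 0 0 0;1 0 0 0 0;1 0 0 0 0;1 0 0 0 0;1 0 0 0 0;1 0 0 0 0;1 0 0 0 0;1 0 0 0 0"

```text
clock: 2.15
tcp_pos: [0.5205, -0.4538, 0.0269]
orientation: [3.087, 0.578, -0.0]
contact_force: [-2.6, -0.2, 5.4]
grip_width: 0.023
gripper_force: 30.1
```

>>> play_rows:
  targets: "-1 0 0 0 0;-1 0 0 0 0;-1 0 0 0 0;-1 0 0 -0.03 0;-1 0 0 -0.07 0;-1 0 0 -0.1 0;-1 0 0 -0.1 0;-1 0 0 -0.1 0"

```text
clock: 2.82
tcp_pos: [0.5221, -0.454, 0.1287]
orientation: [3.085, 0.579, 0.005]
contact_force: [-1.2, 0.5, -1.3]
grip_width: 0.0855
gripper_force: 0.0
```

>>> play_rows:
  targets: "-1 0 0 0 0;-1 0 0 0 0;-1 0 0 0 0"

```text
clock: 3.07
tcp_pos: [0.5199, -0.4525, 0.1245]
orientation: [-3.085, -0.579, 0.003]
contact_force: [0.1, -0.1, -0.1]
grip_width: 0.0851
gripper_force: 0.0
```

```bash
python3 - <<'E'
from h import *
print(r.get_obs()['tcp_pos']); C,im=shot("w2"); print(r.get_obs()['tcp_pos'],proj(C,[[.538,-.443,.048],[.44,-.376,.051]]))
E
```

```text
[ 0.519866   -0.45246749  0.12454766]
[ 0.51998748 -0.45262125  0.12475586] [[321.96179101 181.45364714]
 [192.20723512 268.70212956]]
```

View pics/w2.png

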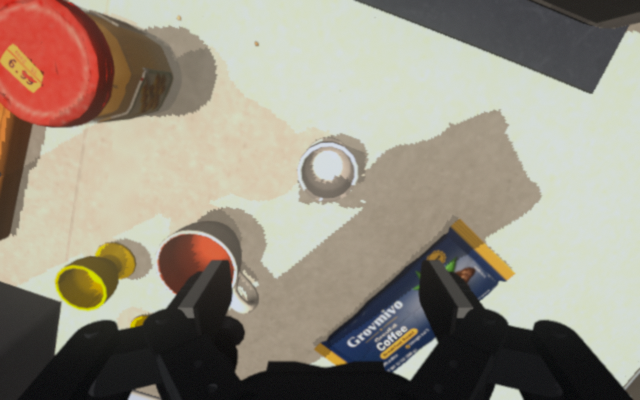

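The egg cup is still upright, pushed slightly forward, with its rim now centred at (328,169).

```bash
python3 - <<'E'
from h import *
C=cam("wrist"); c=ray(C,(328,169),.048)[0]; o=r.get_obs(); print(c,o['tcp_pos'],totool([*c,.024]-o['tcp_pos']))
print(ray(C,[(299,169),(357,169)],.048))
E
```

```text
[ 0.54782321 -0.44386785] [ 0.51998748 -0.45262125  0.12475586] [0.02925363 0.00216369 0.10071116]
[[ 0.54058903 -0.42531434]
 [ 0.55506444 -0.46240841]]
```

>>> play_rows:
  targets: "-1 0.029 0.002 0 0;-1 0.029 0.002 0.03 0;-1 0.029 0.002 0.06 0;-1 0.029 0.002 0.09 0;-1 0.029 0.002 0.102 0;-1 0.029 0.002 0.102 0;-1 0.029 0.002 0.102 0;1 0.029 0.002 0.102 0"

```text
clock: 3.78
tcp_pos: [0.5495, -0.4455, 0.0262]
orientation: [3.086, 0.578, 0.003]
contact_force: [0.2, -0.3, 0.6]
grip_width: 0.0758
gripper_force: 0.0
```

>>> play_rows:
  targets: "1 0 0 0 0;1 0 0 0 0;1 0 0 0 0;1 0 0 0 0;1 0 0 0 0;1 0 0 0 0"

```text
clock: 4.28
tcp_pos: [0.5492, -0.445, 0.026]
orientation: [3.086, 0.579, 0.002]
contact_force: [-0.7, 1.6, 5.9]
grip_width: 0.0405
gripper_force: 29.8
```

>>> play_rows:
  targets: "1 0 0 -0.01 0;1 0 0 -0.04 0;1 0 0 -0.08 0;1 0 0 -0.12 0;1 0 0 -0.15 0;1 0 0 -0.15 0;1 0 -0.03 -0.15 0;1 0.0 -0.06 -0.15 0"

```text
clock: 4.95
tcp_pos: [0.5262, -0.3898, 0.1753]
orientation: [3.087, 0.574, 0.002]
contact_force: [0.9, 0.6, -0.5]
grip_width: 0.0404
gripper_force: 30.8
```

>>> play_rows:
  targets: "1 0.01 -0.04 0 0;1 0.02 -0.08 0 0;1 0.035 -0.12 0 0;1 0.05 -0.155 0 0;1 0.065 -0.19 0 0;1 0.08 -0.225 0 0;1 0.095 -0.26 0 0;1 0.11 -0.29 0 0"

```text
clock: 5.62
tcp_pos: [0.5235, -0.076, 0.1749]
orientation: [-3.087, -0.581, -0.001]
contact_force: [0.4, -0.3, -0.7]
grip_width: 0.0404
gripper_force: 30.8
```

>>> play_rows:
  targets: "1 0.01 -0.03 0 0;1 0.02 -0.06 0 0;1 0.03 -0.09 0 0;1 0.04 -0.12 0 0;1 0.05 -0.143 0 0;1 0.05 -0.143 0 0;1 0.05 -0.143 0 0;1 0.05 -0.143 0 0"

```text
clock: 6.28
tcp_pos: [0.5188, 0.072, 0.1745]
orientation: [3.087, 0.578, -0.0]
contact_force: [-0.0, 0.0, -0.7]
grip_width: 0.0402
gripper_force: 30.9
```

```bash
python3 - <<'E'
from h import *
o=r.get_obs(); print(o['tcp_pos'],o['grip_width']); C,im=shot("w3"); print(proj(C,[[.52,.073,.022],[.59,.073,.022],[.52,.143,.022],[.52,.003,.022]]))
E
```

```text
[0.51884436 0.07197133 0.17453069] 0.04020309044607063
[[324.34078485 181.01477363]
 [353.26110028 108.68014869]
 [252.77906962 154.05309938]
 [392.44996302 206.73927342]]
```

View pics/w3.png

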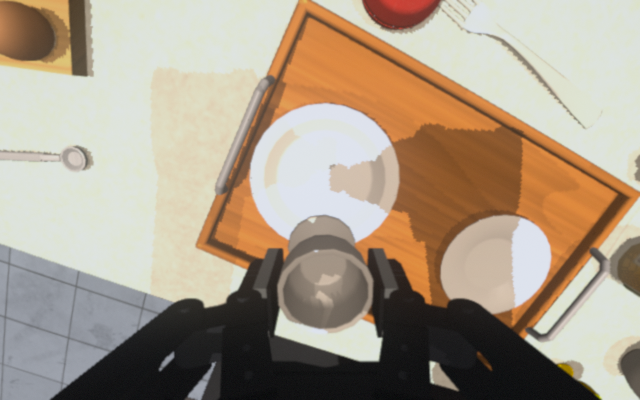

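The held egg cup hangs straight. The plate spans x 249–399 and y 103–250, centred near (324,176). The saucer is centred near (496,264).

```bash
python3 - <<'E'
from h import *
C=cam("wrist"); o=r.get_obs()
im=cv2.imread("pics/w3.png")
print("plate",ray(C,[(249,175),(399,176),(330,103)],.022),"saucer",ray(C,[(440.5,270),(551.5,262),(500,213.5),(482,315)],.021))
p=ray(C,(324,177),.021)[0]; s=ray(C,(496,264.5),.02)[0]
print(p,s,o['tcp_pos'],totool([*p,o['tcp_pos'][2]]-o['tcp_pos']))
print("tray corners",ray(C,[(307,2),(634,192),(199,243)],.022)); print("spoon bowl", ray(C,[(74,158),(0,155)],.005))
E
```

```text
plate [[0.50016534 0.13979118]
 [0.54964877 0.0093552 ]
 [0.58713061 0.09301607]] saucer [[ 0.47509127 -0.07319369]
 [ 0.52451569 -0.17764076]
 [ 0.55142515 -0.09921252]
 [ 0.44192209 -0.14173908]]
[0.5233018  0.07398081] [ 0.5009697  -0.12494834] [0.51887875 0.07139146 0.17446213] [ 5.05936497e-03 -8.19087419e-04 -2.54100108e-06]
tray corners [[ 0.65363224  0.13895978]
 [ 0.61909474 -0.21218788]
 [ 0.4155637   0.16610682]]
spoon bowl [[0.44910221 0.30945306]
 [0.42482775 0.38224613]]
```

>>> play_rows:
  targets: "1 0.005 -0.001 0.03 0;1 0.005 -0.001 0.065 0;1 0.005 -0.001 0.1 0;1 0.005 -0.001 0.12 0;1 0.005 -0.001 0.128 0;1 0.005 -0.001 0.132 0;1 0.005 -0.001 0.135 0;1 0.005 -0.001 0.135 0"

```text
clock: 7.0
tcp_pos: [0.5241, 0.0753, 0.0402]
orientation: [3.088, 0.578, 0.002]
contact_force: [0.7, -0.1, -1.4]
grip_width: 0.0402
gripper_force: 30.9
```

>>> play_rows:
  targets: "1 0 0 0.001 0;0.1 0 0 0.001 0;-0.2 0 0 0.001 0;-0.4 0 0 0.001 0;-0.4 0 0 0.001 0;-0.4 0 0 0 0"

```text
clock: 7.5
tcp_pos: [0.5233, 0.0756, 0.0396]
orientation: [3.088, 0.579, 0.0]
contact_force: [0.1, 0.1, 0.7]
grip_width: 0.0596
gripper_force: 0.0
```

>>> play_rows:
  targets: "-0.4 0 0 -0.02 0;-0.4 0 0 -0.05 0;-0.4 0 0 -0.08 0;-0.4 0 0 -0.12 0;-0.5 0.01 -0.03 -0.13 0;-0.6 0.03 -0.06 -0.13 0;-0.8 0.045 -0.09 -0.13 0;-1 0.06 -0.12 -0.13 0"

```text
clock: 8.17
tcp_pos: [0.536, 0.2106, 0.1703]
orientation: [-3.088, -0.578, -0.002]
contact_force: [0.9, -0.7, 0.5]
grip_width: 0.0849
gripper_force: 0.0
```

>>> play_rows:
  targets: "-1 0.015 -0.035 0 0;-1 0.03 -0.07 0 0;-1 0.045 -0.1 0 0;-1 0.061 -0.122 0 0;-1 0.061 -0.122 0 0;-1 0.061 -0.122 0 0;-1 0.061 -0.122 0 0"

```text
clock: 8.75
tcp_pos: [0.5483, 0.344, 0.1691]
orientation: [3.087, 0.578, -0.001]
contact_force: [-0.9, -1.2, 0.1]
grip_width: 0.0856
gripper_force: 0.0
```

```bash
python3 - <<'E'
from h import *
o=r.get_obs(); print(o['tcp_pos'],o['grip_width'],o['joints']); C,im=shot("w4"); print(proj(C,[[.548,.3445,.036],[.548,.3445,.071]]))
E
```

```text
[0.5482669  0.34396354 0.16906868] 0.08563451005988786 [-0.45306069  0.50849119 -0.2813543   1.66794973  0.16331192  0.98936841
 -1.99120386]
[[324.14498463 188.0745403 ]
 [324.01540573 200.14931148]]
```

View pics/w4.png

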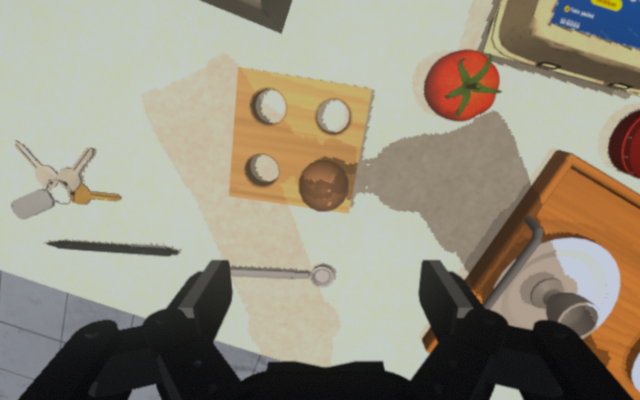

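The egg is outlined at x 299–348, y 159–211, centred (323,185), 2–3 mm ahead of the estimate. The egg cup stands upright on the plate.

>>> play_rows:
  targets: "-1 0.003 0 0.04 0;-1 0.003 0 0.075 0;-1 0.003 0 0.11 0;-1 0.003 0 0.135 0;-1 0.003 0 0.147 0;-1 0.003 0 0.147 0;-1 0.003 0 0.147 0;-1 0.003 0 0.147 0"
  squeeze: 22

```text
clock: 9.47
tcp_pos: [0.5526, 0.3465, 0.0245]
orientation: [-3.087, -0.578, -0.005]
contact_force: [-0.8, -0.5, 0.1]
grip_width: 0.0856
gripper_force: 0.0
```

>>> play_rows:
  targets: "-0.5 0 0 0 0;-0.3 0 0 0 0;-0.1 0 0 0 0;1 0 0 0 0;1 0 0 0 0;1 0 0 0 0;1 0 0 0 0;1 0 0 0 0"

```text
clock: 10.13
tcp_pos: [0.5515, 0.3468, 0.0233]
orientation: [-3.087, -0.579, -0.002]
contact_force: [-1.9, 0.1, 7.5]
grip_width: 0.043
gripper_force: 22.9
```

>>> play_rows:
  targets: "1 0 0 -0.01 0;1 0 0 -0.03 0;1 0 0 -0.06 0;1 0 0 -0.09 0;1 0 0 -0.12 0;1 0 0 -0.145 0;1 0 0 -0.145 0;1 -0.01 0.02 -0.145 0"

```text
clock: 10.8
tcp_pos: [0.5488, 0.3293, 0.17]
orientation: [-3.081, -0.586, -0.007]
contact_force: [-0.3, 0.7, -1.0]
grip_width: 0.0431
gripper_force: 22.6
```

>>> play_rows:
  targets: "1 -0.015 0.03 0 0;1 -0.03 0.06 0 0;1 -0.045 0.09 0 0;1 -0.06 0.12 0 0;1 -0.075 0.15 0 0;1 -0.09 0.18 0 0;1 -0.105 0.21 0 0;1 -0.112 0.22 0 0"

```text
clock: 11.47
tcp_pos: [0.5234, 0.0719, 0.1669]
orientation: [3.087, 0.569, -0.004]
contact_force: [-0.2, -0.8, -0.7]
grip_width: 0.043
gripper_force: 22.6
```

>>> play_rows:
  targets: "1 -0.003 0.004 0 0;1 -0.003 0.004 0 0;1 -0.003 0.004 0 0;1 -0.003 0.004 0 0"

```text
clock: 11.8
tcp_pos: [0.5231, 0.0756, 0.1675]
orientation: [-3.086, -0.583, -0.001]
contact_force: [-1.3, -0.1, -1.6]
grip_width: 0.0431
gripper_force: 22.6
```

```bash
python3 - <<'E'
from h import *
o=r.get_obs(); print(o['tcp_pos'],o['grip_width']); C,im=shot("w5"); print(proj(C,[[.5235,.0745,.061],[.5235,.0745,.022]]))
E
```

```text
[0.52311553 0.07558249 0.16745528] 0.04307774649436802
[[326.52458009 197.15780589]
 [326.43180472 184.67385652]]
```

View pics/w5.png

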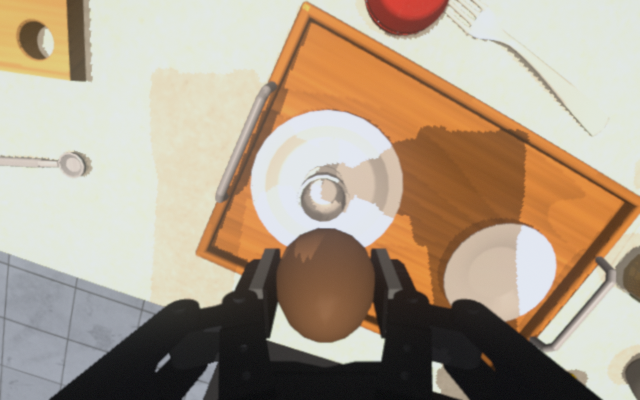

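The egg is held upright, spanning x 277–374. The egg cup rim is near (324,193), within about 3 px of the prediction.

```bash
python3 - <<'E'
from h import *
C=cam("wrist"); o=r.get_obs(); t=o['tcp_pos']; Q=R.from_rotvec(o['orientation'])
from scipy.spatial import ConvexHull
# silhouette extremes of an ellipsoid-like egg centred on TCP axis
z=np.linspace(0,.057,60); rr=np.where(z<.022,22*np.sqrt(np.clip(1-((z-.022)/.022)**2,0,1)),22*np.sqrt(np.clip(1-((z-.022)/.035)**2,0,1)))/1000
a=np.linspace(0,6.28,60); P=np.array([[t[0]+q*np.cos(b),t[1]+q*np.sin(b),t[2]-.0093+h] for h,q in zip(z,rr) for b in a])
p=proj(C,P); print("egg model bbox",p.min(0),p.max(0))
rim=np.array([[.5235+.0215*np.cos(b),.0745+.0215*np.sin(b),.061] for b in a]); p=proj(C,rim); print("rim model bbox",p.min(0),p.max(0))
im=cv2.imread("pics/w5.png"); cv2.imwrite("pics/c5.png",cv2.resize(im[140:350,260:400],None,fx=4,fy=4,interpolation=cv2.INTER_CUBIC)[:600])
E
```

```text
egg model bbox [274.64422928 225.42065322] [374.34480783 341.72280524]
rim model bbox [299.55749084 170.8118761 ] [353.29799374 222.18293342]
```

View pics/c5.png

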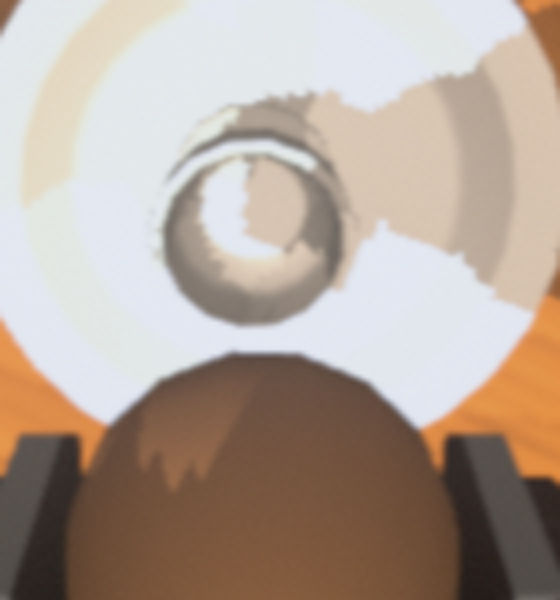

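>>> play_rows:
  targets: "1 -0.001 -0.002 0.03 0;1 -0.001 -0.002 0.06 0;1 -0.001 -0.002 0.08 0;1 -0.001 -0.002 0.09 0;1 -0.001 -0.002 0.096 0;1 -0.001 -0.002 0.098 0;1 -0.001 -0.002 0.098 0;1 -0.001 -0.002 0.098 0"

```text
clock: 12.52
tcp_pos: [0.5223, 0.0753, 0.0705]
orientation: [-3.088, -0.579, -0.003]
contact_force: [-0.7, -0.4, -0.3]
grip_width: 0.0432
gripper_force: 22.6
```

>>> play_rows:
  targets: "1 0 0 0.001 0;1 0 0 0.002 0;1 0 0 0.003 0;1 0 0 0.004 0;1 0 0 0.004 0;1 0 0 0.004 0"

```text
clock: 13.02
tcp_pos: [0.5213, 0.0748, 0.0654]
orientation: [3.088, 0.579, -0.0]
contact_force: [-0.2, 0.4, 0.6]
grip_width: 0.0433
gripper_force: 22.6
```

>>> play_rows:
  targets: "1 0 -0.001 0.001 0;1 0 -0.001 0.001 0;1 0 -0.001 0.002 0;1 0 -0.001 0.002 0;1 0 -0.001 0.003 0;1 0 -0.001 0.003 0;1 0 -0.001 0.003 0"

```text
clock: 13.6
tcp_pos: [0.521, 0.0759, 0.0624]
orientation: [-3.088, -0.579, -0.0]
contact_force: [-0.2, 0.7, -0.9]
grip_width: 0.0427
gripper_force: 22.6
```

>>> play_rows:
  targets: "1 0 0 0.0005 0;1 0 0 0.001 0;1 0 0 0.001 0;1 0 0 0.001 0"

```text
clock: 13.93
tcp_pos: [0.5212, 0.076, 0.0616]
orientation: [-3.088, -0.579, -0.001]
contact_force: [0.3, 1.4, 3.2]
grip_width: 0.0431
gripper_force: 22.9
```

>>> play_rows:
  targets: "1 0 0 0.0005 0;1 0 0 0.001 0;1 0 0 0.001 0;1 0 0 0.001 0"

```text
clock: 14.27
tcp_pos: [0.5216, 0.0762, 0.0613]
orientation: [-3.088, -0.579, -0.002]
contact_force: [-2.5, 1.1, 10.1]
grip_width: 0.043
gripper_force: 23.5
```

>>> play_rows:
  targets: "1 0 0 -0.001 0;1 0 0 -0.001 0;0.1 0 0 -0.001 0;0 0 0 -0.001 0;-0.1 0 0 -0.001 0;-0.25 0 0 -0.001 0;-0.4 0 0 -0.001 0;-0.4 0 0 -0.001 0"

```text
clock: 14.93
tcp_pos: [0.5207, 0.0756, 0.0611]
orientation: [3.088, 0.579, -0.001]
contact_force: [0.5, 0.4, -0.7]
grip_width: 0.0597
gripper_force: 0.0
```

>>> play_rows:
  targets: "-0.4 0 0 -0.001 0;-0.4 0 0 -0.02 0;-0.4 0 0 -0.05 0;-0.4 0 0 -0.08 0;-0.4 0 0 -0.11 0;-0.4 0 0 -0.11 0;-0.4 0 0 -0.11 0;-0.4 0 0 -0.11 0"

```text
clock: 15.6
tcp_pos: [0.5206, 0.0756, 0.171]
orientation: [3.088, 0.579, -0.001]
contact_force: [0.0, -0.1, -0.2]
grip_width: 0.0597
gripper_force: 0.0
```

```bash
python3 - <<'E'
from h import *
o=r.get_obs(); print(o['tcp_pos'],o['grip_width']); C,im=shot("w6"); print(proj(C,[[.5212,.0762,.074],[.5212,.0762,.109]]))
E
```

```text
[0.5205503  0.07555173 0.17095984] 0.05969577290913493
[[324.48178955 199.48857918]
 [324.33405311 215.20992767]]
```

View pics/w6.png

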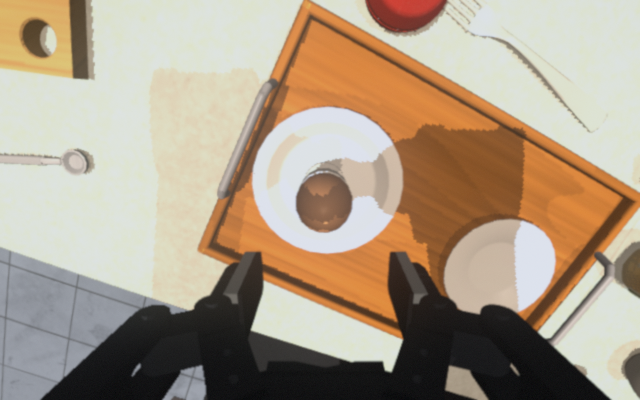

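The egg stands upright in the egg cup on the plate, at (324,202). Next is the spoon.

>>> play_rows:
  targets: "-0.4 0.003 -0.037 0 -0.12;-0.4 0.005 -0.074 0 -0.24;-0.4 0.008 -0.11 0 -0.36;-0.4 0.011 -0.148 0 -0.48;-0.4 0.014 -0.185 0 -0.6;-0.4 0.017 -0.222 0 -0.72;-0.4 0.02 -0.26 0 -0.84;-0.4 0.0215 -0.298 0 -0.96"

```text
clock: 16.32
tcp_pos: [0.4318, 0.3623, 0.1698]
orientation: [-2.466, -1.946, 0.004]
contact_force: [0.6, 0.1, 0.1]
grip_width: 0.0597
gripper_force: 0.0
```

>>> play_rows:
  targets: "-0.4 0 0 0.02 -0.12;-0.4 0 0 0.04 -0.24;-0.4 0 0 0.06 -0.36;-0.4 0 0 0.06 -0.48;-0.4 0 0 0.06 -0.551;-0.4 0 0 0.06 -0.551;-0.4 0 0 0.06 -0.551;-0.4 0 0 0.06 -0.551"

```text
clock: 16.98
tcp_pos: [0.4328, 0.3611, 0.1108]
orientation: [-1.853, -2.536, 0.001]
contact_force: [0.6, 0.3, 0.9]
grip_width: 0.0597
gripper_force: 0.0
```

```bash
python3 - <<'E'
from h import *
o=r.get_obs(); print(o['tcp_pos'],o['joints'],R.from_rotvec(o['orientation']).as_matrix()[:,0]); C,im=shot("w7"); print(proj(C,[[.4327,.3614,.0085],[.4495,.309,.005],[.4175,.413,.005]]))
E
```

```text
[0.43277873 0.36112404 0.11082982] [-0.32177318  0.51771342 -0.62501382  1.8961478   0.39389433  0.85339759
 -0.84002849] [-3.03877476e-01  9.52711103e-01 -1.83041267e-04]
[[326.61597523 199.34973458]
 [326.58754264 259.85589953]
 [328.31689593 129.53258934]]
```

View pics/w7.png

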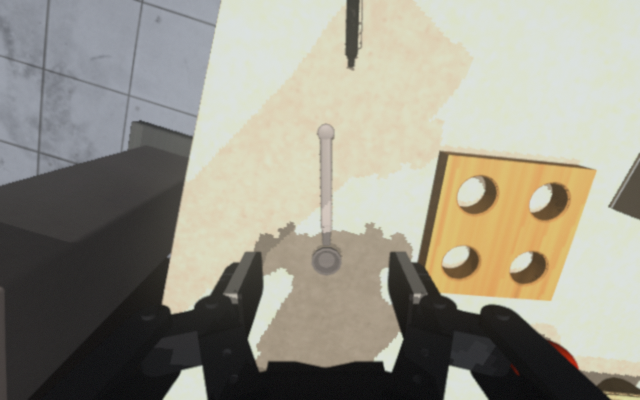

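The spoon lies straight along the tool's x axis, with its bowl at (327,260) and handle end at (326,131). I'm descending.

>>> play_rows:
  targets: "-0.2 0 0 0.04 0;0 0 0 0.075 0;0 0 0 0.095 0;0 0 0 0.102 0;0 0 0 0.106 0;0 0 0 0.1075 0;0 0 0 0.1075 0;0 0 0 0.1075 0"
  squeeze: 40

```text
clock: 17.7
tcp_pos: [0.4339, 0.3622, 0.0053]
orientation: [1.851, 2.538, 0.004]
contact_force: [-0.9, 0.9, -0.2]
grip_width: 0.0428
gripper_force: 0.0
```

>>> play_rows:
  targets: "1 0 0 0 0;1 0 0 0 0;1 0 0 0 0;1 0 0 0 0;1 0 0 0 0;1 0 0 0 0"

```text
clock: 18.2
tcp_pos: [0.4335, 0.3616, 0.0047]
orientation: [1.85, 2.538, 0.001]
contact_force: [-0.5, -1.8, 6.5]
grip_width: 0.0073
gripper_force: 39.3
```

>>> play_rows:
  targets: "1 0 0 -0.01 0;1 0 0 -0.04 0;1 0 0 -0.08 0;1 0 0 -0.12 0;1 0 0 -0.155 0;1 0 0 -0.17 0;1 0 0 -0.17 0;1 0 0 -0.17 0"

```text
clock: 18.87
tcp_pos: [0.4333, 0.3614, 0.175]
orientation: [1.85, 2.538, 0.003]
contact_force: [-0.5, 0.8, -0.6]
grip_width: 0.007
gripper_force: 39.2
```

>>> play_rows:
  targets: "1 -0.025 -0.003 0 -0.08;1 -0.055 -0.007 0 -0.17;1 -0.085 -0.011 0 -0.26;1 -0.115 -0.015 0 -0.35;1 -0.145 -0.019 0 -0.44;1 -0.175 -0.023 0 -0.53;1 -0.2 -0.026 0 -0.6;1 -0.22 -0.029 0 -0.65"

```text
clock: 19.53
tcp_pos: [0.4718, 0.1398, 0.172]
orientation: [-0.94, -2.995, 0.004]
contact_force: [1.0, 1.0, -0.7]
grip_width: 0.0072
gripper_force: 39.2
```

```bash
python3 - <<'E'
from h import *
o=r.get_obs(); Q=R.from_rotvec(o['orientation']); print(o['tcp_pos'],o['grip_width'],Q.as_matrix()[:,0],totool(np.array([.5045,-.0291,o['tcp_pos'][2]])-o['tcp_pos']))
E
```

```text
[0.47182436 0.139809   0.17204691] 0.007175114991581477 [-0.82068251  0.57138067  0.00208407] [-0.12332767 -0.11995088  0.0001395 ]
```

>>> play_rows:
  targets: "1 -0.02 -0.02 0 -0.09;1 -0.042 -0.041 0 -0.18;1 -0.063 -0.062 0 -0.27;1 -0.084 -0.083 0 -0.36;1 -0.105 -0.103 0 -0.45;1 -0.1247 -0.123 0 -0.5175;1 -0.1247 -0.123 0 -0.5175;1 -0.1247 -0.123 0 -0.5175"

```text
clock: 20.2
tcp_pos: [0.5034, -0.0313, 0.1721]
orientation: [-0.152, -3.134, -0.001]
contact_force: [-0.2, 0.9, -0.3]
grip_width: 0.0071
gripper_force: 39.2
```

>>> play_rows:
  targets: "1 0 0 0.03 0;1 0 0 0.06 0;1 0 0 0.06 0;1 0 0 0.06 0"

```text
clock: 20.53
tcp_pos: [0.5027, -0.0279, 0.1126]
orientation: [-0.142, -3.134, -0.001]
contact_force: [0.4, 0.2, -0.1]
grip_width: 0.0066
gripper_force: 39.2
```

```bash
python3 - <<'E'
from h import *
o=r.get_obs(); Q=R.from_rotvec(o['orientation']); print(o['tcp_pos'],o['grip_width'],Q.as_matrix()[:,0]); C,im=shot("w8"); print(proj(C,[[.5593,-.0342,.02],[.515,-.025,.008]]))
E
```

```text
[ 0.50265681 -0.02785263  0.11263349] 0.006587677278561832 [-0.99591706  0.09014796  0.00474832]
[[324.16213088 271.87353737]
 [330.54254253 214.99725712]]
```

View pics/w8.png

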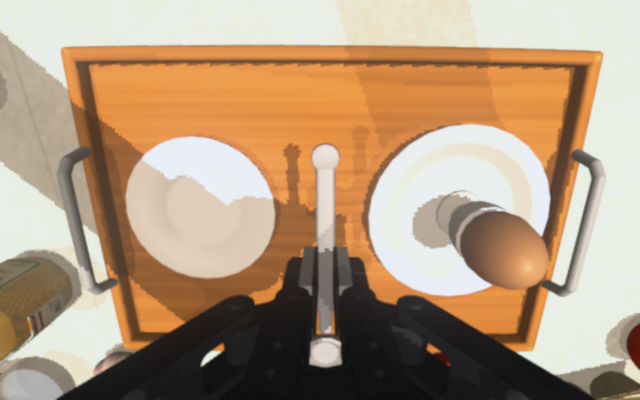

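The spoon is aligned with the tray, between the saucer's edge (275) and the plate's edge (369). I'm lowering it.

>>> play_rows:
  targets: "1 0 0 0.03 0;1 0 0 0.06 0;1 0 0 0.08 0;1 0 0 0.09 0;1 0 0 0.094 0;1 0 0 0.097 0;1 0 0 0.098 0;1 0 0 0.098 0"

```text
clock: 21.25
tcp_pos: [0.5055, -0.0291, 0.017]
orientation: [0.145, 3.136, -0.0]
contact_force: [0.1, -0.6, -0.6]
grip_width: 0.0071
gripper_force: 39.2
```

>>> play_rows:
  targets: "1 0 0 0.001 0;1 0 0 0.002 0;1 0 0 0.002 0;1 0 0 0.002 0"

```text
clock: 21.58
tcp_pos: [0.5047, -0.0293, 0.0141]
orientation: [0.145, 3.138, -0.0]
contact_force: [-0.1, 0.0, 0.5]
grip_width: 0.007
gripper_force: 39.2
```

>>> play_rows:
  targets: "1 0 0 0.001 0;1 0 0 0.0015 0;1 0 0 0.0015 0;1 0 0 0.0015 0;0.7 0 0 0.0015 0;0.5 0 0 0.0015 0;0.45 0 0 0.001 0;0.45 0 0 0.001 0"

```text
clock: 22.25
tcp_pos: [0.5046, -0.0292, 0.0129]
orientation: [-0.145, -3.138, -0.0]
contact_force: [0.3, -0.6, 0.4]
grip_width: 0.0231
gripper_force: 0.0
```

>>> play_rows:
  targets: "0.45 0 0 0 0;0.45 0 0 -0.02 0;0.45 0 0 -0.05 0;0.45 0 0 -0.09 0;0.45 0 0 -0.13 0;0.45 0 0 -0.16 0;0.45 0 0 -0.16 0;0.45 0 0 -0.16 0"

```text
clock: 22.92
tcp_pos: [0.5057, -0.0294, 0.1747]
orientation: [0.146, 3.134, -0.001]
contact_force: [0.0, -0.7, -0.5]
grip_width: 0.0238
gripper_force: 0.0
```

```bash
python3 - <<'E'
from h import *
o=r.get_obs(); print(o['tcp_pos'],o['joints']); C,im=shot("w9")
print(proj(C,[[.5593,-.0342,.013],[.515,-.025,.008]]))
E
```

```text
[ 0.50571573 -0.0293756   0.17466308] [ 0.63971765  0.38867955 -0.85665929  1.96935272  0.36491039  0.93916661
  1.07874147]
[[325.83715057 233.15289326]
 [330.9961888  189.10602691]]
```

View pics/w9.png

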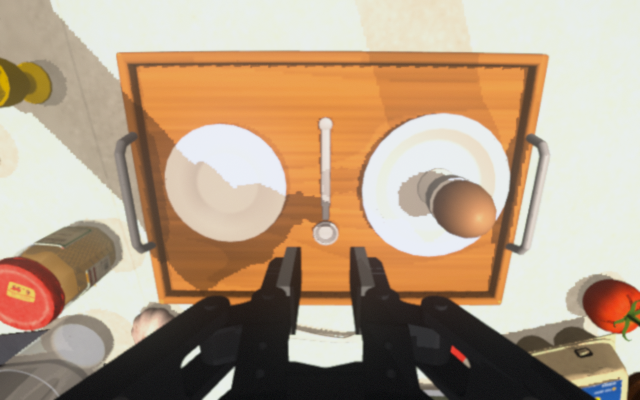

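The spoon lies flat and straight between plate and saucer, with its bowl at (325,232). The saucer is centred near (226,183). Now the mug.

>>> play_rows:
  targets: "0 0.004 -0.03 0 0.12;-0.2 0.008 -0.065 0 0.24;-0.5 0.012 -0.1 0 0.36;-0.8 0.016 -0.14 0 0.48;-1 0.02 -0.18 0 0.6;-1 0.024 -0.22 0 0.72;-1 0.028 -0.26 0 0.84;-1 0.03 -0.3 0 0.96"

```text
clock: 23.63
tcp_pos: [0.4447, -0.3266, 0.1709]
orientation: [-1.584, -2.709, 0.001]
contact_force: [1.4, -0.2, 1.3]
grip_width: 0.0854
gripper_force: 0.0
```

```bash
python3 - <<'E'
from h import *
o=r.get_obs(); Q=R.from_rotvec(o['orientation']); print(o['tcp_pos'],o['joints'],Q.as_matrix()[:,0],totool(np.array([.44,-.376,o['tcp_pos'][2]])-o['tcp_pos']))
E
```

```text
[ 0.44471541 -0.32657799  0.17092265] [ 0.95504327  0.39842398 -0.5433737   1.88054331  0.25210678  0.93452351
  0.80690736] [-0.49035741  0.87151597  0.00308762] [-4.07598376e-02 -2.83443458e-02 -6.29375355e-05]
```

>>> play_rows:
  targets: "-1 -0.01 -0.01 0 0.12;-1 -0.025 -0.02 0 0.24;-1 -0.041 -0.027 0 0.36;-1 -0.041 -0.027 0 0.48;-1 -0.041 -0.027 0 0.6;-1 -0.041 -0.027 0 0.72;-1 -0.041 -0.027 0 0.84;-1 -0.041 -0.027 0 0.96"

```text
clock: 24.3
tcp_pos: [0.4427, -0.3735, 0.1706]
orientation: [-2.656, -1.671, 0.003]
contact_force: [-0.7, -0.5, -0.9]
grip_width: 0.0857
gripper_force: 0.0
```

>>> play_rows:
  targets: "-1 0 0 0 0.06;-1 0 0 0 0.06;-1 0 0 0 0.06;-1 0 0 0 0.06"

```text
clock: 24.63
tcp_pos: [0.4434, -0.3738, 0.1718]
orientation: [-2.7, -1.603, 0.001]
contact_force: [-0.6, 0.8, 0.4]
grip_width: 0.0854
gripper_force: 0.0
```

```bash
python3 - <<'E'
from h import *
o=r.get_obs(); Q=R.from_rotvec(o['orientation']); print(o['tcp_pos'],Q.as_matrix()[:,0]); C,im=shot("w10"); print(proj(C,[[.44,-.376,.051]]))
E
```

```text
[ 0.44339067 -0.37379904  0.17183167] [4.78785138e-01 8.77932107e-01 8.17089997e-05]
[[323.8853177  196.37658536]]
```

View pics/w10.png

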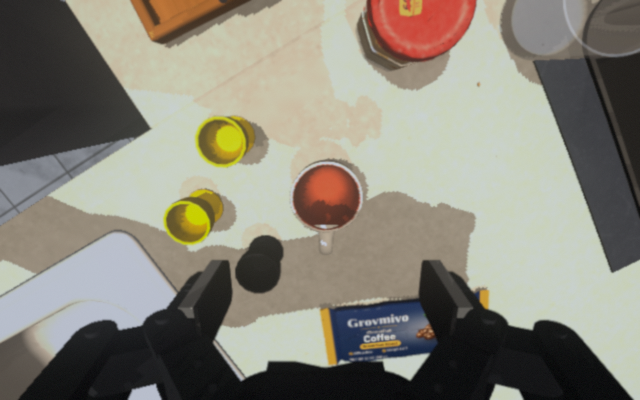

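The mug rim is centred at (327,196), with the handle tip at (326,252) straight down the image, so the heading is right.

```bash
python3 - <<'E'
from h import *
C=cam("wrist"); o=r.get_obs(); t=o['tcp_pos']
print(ray(C,[(292.5,195),(361.5,196),(326,159)],.051)); m=ray(C,(327,196),.051)[0]; hd=ray(C,(325.5,252),.03)[0]; print(m,hd,hd-m,totool([*m,.03]-t))
E
```

```text
[[ 0.41741516 -0.36246808]
 [ 0.46825683 -0.3911685 ]
 [ 0.45697918 -0.34905733]]
[ 0.44261676 -0.3772035 ] [ 0.41139399 -0.43178796] [-0.03122276 -0.05458446] [-0.00334017  0.00102474  0.14209598]
```

>>> play_rows:
  targets: "-1 -0.003 0.001 0.035 0;-1 -0.003 0.001 0.07 0;-1 -0.003 0.001 0.105 0;-1 -0.003 0.001 0.135 0;-1 -0.003 0.001 0.148 0;-1 -0.003 0.001 0.15 0;-1 -0.003 0.001 0.15 0;-1 -0.003 0.001 0.15 0"
  squeeze: 35

```text
clock: 25.35
tcp_pos: [0.4445, -0.378, 0.0245]
orientation: [2.701, 1.6, 0.002]
contact_force: [0.6, -0.6, 0.8]
grip_width: 0.0858
gripper_force: 0.0
```

>>> play_rows:
  targets: "1 0 0 0 0;1 0 0 0 0;1 0 0 0 0;1 0 0 0 0;1 0 0 0 0;1 0 0 0 0"

```text
clock: 25.85
tcp_pos: [0.4443, -0.378, 0.0249]
orientation: [2.701, 1.599, 0.001]
contact_force: [-2.0, 1.2, 7.1]
grip_width: 0.0596
gripper_force: 36.0
```

>>> play_rows:
  targets: "1 0 0 -0.01 0;1 0 0 -0.04 0;1 0 0 -0.075 0;1 0 0 -0.11 0;1 0 0 -0.14 0;1 0 0 -0.15 0;1 0 0 -0.15 0;1 0.02 -0.006 -0.15 -0.03"

```text
clock: 26.52
tcp_pos: [0.4458, -0.3609, 0.1731]
orientation: [2.681, 1.632, -0.003]
contact_force: [-0.2, -1.3, -2.5]
grip_width: 0.0595
gripper_force: 38.6
```

>>> play_rows:
  targets: "1 0.03 -0.0085 0 -0.05;1 0.06 -0.017 0 -0.1;1 0.09 -0.026 0 -0.15;1 0.12 -0.034 0 -0.2;1 0.15 -0.043 0 -0.25;1 0.18 -0.052 0 -0.3;1 0.21 -0.06 0 -0.35;1 0.228 -0.066 0 -0.397"

```text
clock: 27.18
tcp_pos: [0.4917, -0.1194, 0.1714]
orientation: [-2.293, -2.143, 0.001]
contact_force: [0.7, 1.2, -1.2]
grip_width: 0.0591
gripper_force: 38.6
```

>>> play_rows:
  targets: "1 0 0 0 0;1 0 0 0 0;1 0 0 0 0;1 0 0 0 0"

```text
clock: 27.52
tcp_pos: [0.4917, -0.1253, 0.1723]
orientation: [-2.305, -2.134, 0.002]
contact_force: [-0.1, -0.4, -2.1]
grip_width: 0.0595
gripper_force: 38.6
```

```bash
python3 - <<'E'
from h import *
o=r.get_obs(); Q=R.from_rotvec(o['orientation']); print(o['tcp_pos'],o['grip_width'],Q.as_matrix()[:,0]); C,im=shot("w11"); print(proj(C,[[.5005,-.1245,.021],[.5005,-.067,.021]]))
E
```

```text
[ 0.4917487  -0.12530837  0.17228595] 0.05950464368819907 [ 7.69112200e-02  9.97037842e-01 -4.54611345e-04]
[[335.67040505 181.96785952]
 [331.27862484 118.6914928 ]]
```

View pics/w11.png

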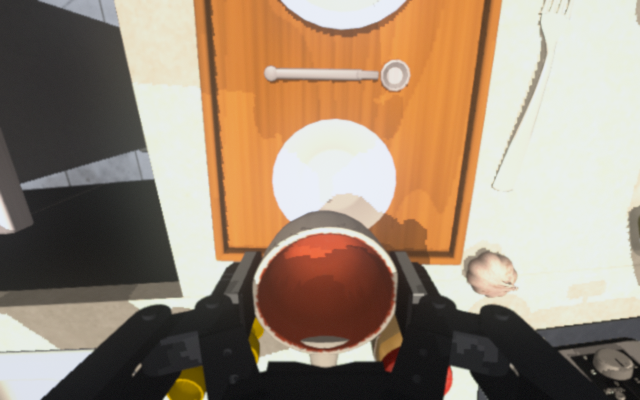

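The saucer spans x 273–396 with its top edge at 119, as predicted, so I need about 8 mm in tool y before lowering.

>>> play_rows:
  targets: "1 0.001 0.004 0.02 0;1 0.001 0.008 0.05 0;1 0.001 0.008 0.085 0;1 0.001 0.008 0.11 0;1 0.001 0.008 0.122 0;1 0.001 0.008 0.127 0;1 0.001 0.008 0.13 0;1 0.001 0.008 0.13 0"

```text
clock: 28.23
tcp_pos: [0.5012, -0.1237, 0.0435]
orientation: [2.302, 2.136, 0.001]
contact_force: [0.6, 1.1, -1.9]
grip_width: 0.0597
gripper_force: 38.6
```

>>> play_rows:
  targets: "1 0 0 0.001 0;1 0 0 0.002 0;1 0 0 0.002 0;1 0 0 0.002 0"

```text
clock: 28.57
tcp_pos: [0.501, -0.1235, 0.0416]
orientation: [2.302, 2.136, 0.001]
contact_force: [0.5, -0.4, -1.9]
grip_width: 0.0596
gripper_force: 38.6
```

>>> play_rows:
  targets: "1 0 0 0.001 0;1 0 0 0.002 0;1 0 0 0.003 0;1 0 0 0.003 0;1 0 0 0.003 0;1 0 0 0.003 0"

```text
clock: 29.07
tcp_pos: [0.5006, -0.1233, 0.0381]
orientation: [2.302, 2.137, 0.0]
contact_force: [-1.0, 0.5, 2.3]
grip_width: 0.0595
gripper_force: 38.9
```

>>> play_rows:
  targets: "-0.4 0 0 0 0;-0.6 0 0 0 0;-0.9 0 0 0 0;-0.9 0 0 0 0;-0.9 0 0 0 0;-0.9 0 0 0 0"

```text
clock: 29.57
tcp_pos: [0.5005, -0.1234, 0.0379]
orientation: [-2.303, -2.137, -0.0]
contact_force: [-0.0, -0.2, -0.0]
grip_width: 0.081
gripper_force: 0.0
```

>>> play_rows:
  targets: "-0.9 0 0 -0.02 0;-0.9 0 0 -0.05 0;-0.9 0 0 -0.09 0;-0.9 0 0 -0.13 0;-0.9 0 0 -0.17 0;-0.9 0 0 -0.2 0;-0.9 0 0 -0.2 0;-0.9 0 0 -0.2 0"

```text
clock: 30.23
tcp_pos: [0.5016, -0.1236, 0.2398]
orientation: [2.3, 2.134, 0.003]
contact_force: [-0.8, -0.1, -0.4]
grip_width: 0.0811
gripper_force: 0.0
```

```bash
python3 - <<'E'
from h import *
o=r.get_obs(); print(o['tcp_pos'],o['grip_width']); C,im=shot("w12"); print(proj(C,[[.5,-.1245,.064],[.5,-.1245,.021],[.559,-.034,.013]]))
S=r.grab_frame("side"); cv2.imwrite("pics/s2.png",S[150:290,200:350,::-1].repeat(4,0).repeat(4,1))
E
```

```text
[ 0.50158347 -0.12359569  0.23975416] 0.08107397627837895
[[323.86840835 178.17870353]
 [323.86180483 169.11921509]
 [372.42545379  80.83611956]]
```

View pics/w12.png

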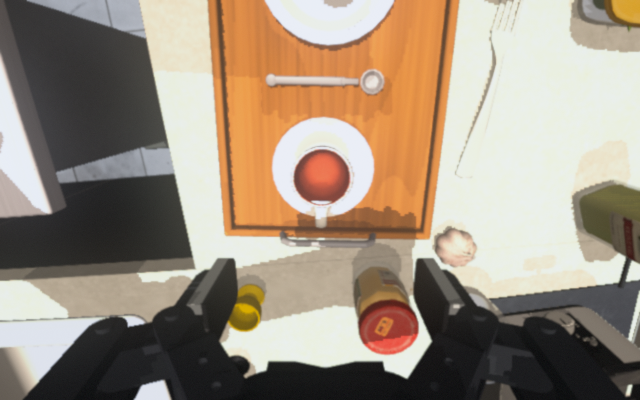

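View pics/s2.png

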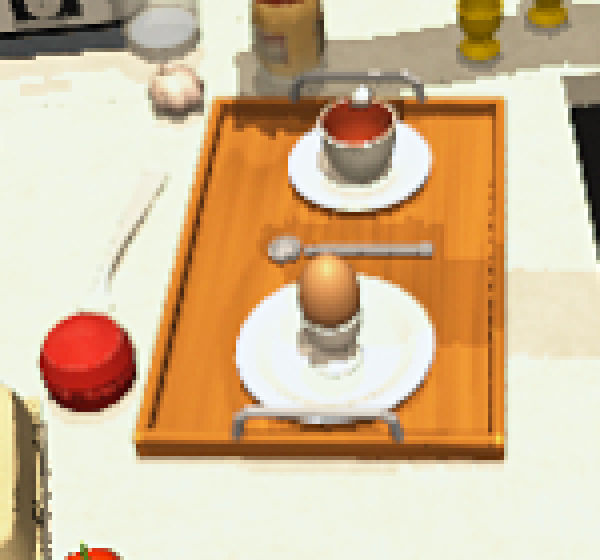

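The mug is centred on the saucer, with its rim at (322,178) against a prediction of (324,178) and its handle to the right. The egg is upright in its cup on the plate, the spoon lies straight between, and the jar has not moved. I'm handing in.

```bash
python3 -c "
from bench import r
print(r.hand_in())"
```

```text
the job is handed in; nothing more can be done
None
```

The breakfast tray is laid as asked and the job was handed in at about 30 s; the final pictures show every item in place and the honey jar undisturbed, but the hand-in returned no verdict.

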